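Wash-day clear-up: brush and soap put to dry

TASK

Wash day is over. First swing the brush dryer's prop arm out until it meets its stop; then draw the laundry brush out from under the riser shelf by its handle, lay it flat on the open counter well clear of the shelf, let go, take it by its head and slide it handle-first into the dryer's mouth, right up to the head, so that it lies level with the bristles down and its head on the prop arm. Also seat every soap bar that is there flat and square in a pocket of its own in the soap tray, at any time you like, and leave the other things on the counter undisturbed.

Things in the scene. Friction and masses are not known exactly. Their poses are not given: they have to be found in the camera images.
- dryer: Fixed white brush dryer, a box 70 wide (its x) x 130 deep (its y) x 115 mm tall. Origin on the counter, under the middle of the mouth plane; z up, +y points straight out of the mouth, the box lies at y from -130 to 0 mm. The slot behind the mouth is 44 mm wide (x from -22 to 22), open from z = 30 (its flat floor) to z = 80 mm, 120 mm deep to its back wall.
- mouth (a point): Middle of the lower edge of the dryer's mouth, at floor level of the slot, 30 mm above the counter; axes as the dryer's.
- prop (a joint): Angle of the dryer's aluminium prop arm about an upright hinge, rad: at 0 it is folded out sideways along the dryer's -x, it swings horizontally (clockwise seen from above) to 1.571 at its stop, where it points along the dryer's +y, straight out from under the mouth. Light friction; it stays where it is left.
- prop_hinge (a point): On the hinge axis of the prop arm, at the height of the arm's top (30 mm), 20 mm in front of the mouth plane (dryer frame x 0, y 20 mm).
- prop_tip (a point): Middle of the free end of the prop arm, on its top face, 130 mm from the hinge axis. The arm is a bar 30 mm wide, from z = 12 to 30 mm; its top is level with the slot's floor.
- riser: Fixed small wooden riser shelf. Board 130 (its x) x 140 (its y) mm, underside 50 and top 62 mm above the counter, on two 10 mm side panels; open in front. Origin on the counter under the middle of the front edge; z up, -y points out of the open front, the board lies at y from 0 to 140 mm. A bottle and a carton, to 205 mm height, stand on its rear half.
- brush: Loose wooden laundry brush, about 150 g, lying bristles down. Head 90 x 50 x 24 mm thick, handle 120 x 24 x 24 mm, top and underside in line. Origin at the neck, where they meet, on the centre line at mid thickness, near the centre of mass; +x points along the head, -x along the handle, z up. It starts with the head under the riser and about 110 mm of handle sticking out.
- butt (a point): Free end of the brush handle, brush x = -120 mm.
- head_end (a point): Free end of the brush head, brush x = 90 mm.
- tray: Fixed grey soap tray 168 (its x) x 142 (its y) x 18 mm with four rectangular pockets 72 (x) x 50 (y) mm, 10 mm deep, floors 8 mm above the counter. Origin on the counter under its centre, z up.
- pocket0 (a point): Centre of the floor of a tray pocket, tray frame x -40, y -38 mm, 8 mm above the counter; axes as the tray's.
- pocket1 (a point): Centre of the floor of a tray pocket, tray frame x -40, y 38 mm, 8 mm above the counter; axes as the tray's.
- pocket2 (a point): Centre of the floor of a tray pocket, tray frame x 40, y -38 mm, 8 mm above the counter; axes as the tray's.
- pocket3 (a point): Centre of the floor of a tray pocket, tray frame x 40, y 38 mm, 8 mm above the counter; axes as the tray's.
- soap0: Loose bar of soap, buff coloured, 66 (its x) x 44 (its y) x 30 mm (z), about 100 g, lying flat; origin at its middle, 15 mm above what it lies on. All bars are alike and fit any pocket with 3 mm of play all round; two to four of the four are there. A seated bar's middle is 15 mm above the pocket's floor.
- soap1: Loose bar of soap, buff coloured, 66 (its x) x 44 (its y) x 30 mm (z), about 100 g, lying flat; origin at its middle, 15 mm above what it lies on. All bars are alike and fit any pocket with 3 mm of play all round; two to four of the four are there. A seated bar's middle is 15 mm above the pocket's floor.
- soap2: Loose bar of soap, buff coloured, 66 (its x) x 44 (its y) x 30 mm (z), about 100 g, lying flat; origin at its middle, 15 mm above what it lies on. All bars are alike and fit any pocket with 3 mm of play all round; two to four of the four are there. A seated bar's middle is 15 mm above the pocket's floor.
- soap3: Loose bar of soap, buff coloured, 66 (its x) x 44 (its y) x 30 mm (z), about 100 g, lying flat; origin at its middle, 15 mm above what it lies on. All bars are alike and fit any pocket with 3 mm of play all round; two to four of the four are there. A seated bar's middle is 15 mm above the pocket's floor.
- peg_a: Bystander, loose: wooden clothes peg 72 x 10 x 12 mm; origin at the centre of its underside. Leave alone.
- peg_b: Bystander, loose: wooden clothes peg 72 x 10 x 12 mm; origin at the centre of its underside. Leave alone.
- cup: Bystander, loose: clear dosing cup, 60 mm across, 55 mm tall; origin at the centre of its underside. Leave alone.
- small_bottle: Bystander, loose: small green bottle with a black cap, 38 mm across, 130 mm tall; origin at the centre of its underside. Leave alone.
- jar: Bystander, loose: white jar, 60 mm across, 70 mm tall; origin at the centre of its underside. Leave alone.
- can: Bystander, loose: grey can, 56 mm across, 120 mm tall; origin at the centre of its underside. Leave alone.
Not all that is in view belongs to the job. Leave any turquoise look-alike of the soap2 alone.

How it is judged (in metres and radians):
On the way, in this order (a step that is already met when the one before it is completed fails the run):
1. the prop arm is swung out to its stop (value of joint prop above 1.45 rad), for 0.2 s.
2. the brush lies flat on the open counter, its head at least 3 cm clear of the riser, let go (y of head_end in the frame of riser below -0.03 m and height (world z) of brush below 0.018 m and angle between brush's own z axis and vertical below 0.1 rad and contact force between the fingers and brush below 0.1 N and linear speed of brush below 0.02 m/s), for 0.2 s.
3. the brush is in the dryer handle-first, level, its head on the swung-out prop arm (value of joint prop above 1.45 rad and y of brush in the frame of mouth between -0.005 and 0.03 m and y of butt in the frame of mouth below -0.08 m and z of brush in the frame of mouth between 0.006 and 0.018 m and angle between brush's own z axis and vertical below 0.07 rad and linear speed of brush below 0.02 m/s), for 0.2 s.
At the end, for the whole second after the job is handed in: Prop arm within 0.12 rad of its stop; brush in the dryer handle-first, bristles down, level within 0.07 rad, neck within 30 mm of the mouth; each soap bar present on a pocket floor, within 7 mm of its centre, flat within 0.08 and square within 0.15 rad; all at rest (all of step 3 and ((horizontal distance between soap0 and pocket0 below 0.007 m and z of soap0 in the frame of pocket0 below 0.019 m) or (horizontal distance between soap0 and pocket1 below 0.007 m and z of soap0 in the frame of pocket1 below 0.019 m) or (horizontal distance between soap0 and pocket2 below 0.007 m and z of soap0 in the frame of pocket2 below 0.019 m) or (horizontal distance between soap0 and pocket3 below 0.007 m and z of soap0 in the frame of pocket3 below 0.019 m)) and angle between the z axis of each of soap0, soap1, soap2, soap3 and the z axis of tray, either way round below 0.08 rad and angle between the x axis of each of soap0, soap1, soap2, soap3 and the x axis of tray, either way round below 0.15 rad and linear speed of each of soap0, soap1, soap2, soap3 below 0.02 m/s and ((horizontal distance between soap1 and pocket0 below 0.007 m and z of soap1 in the frame of pocket0 below 0.019 m) or (horizontal distance between soap1 and pocket1 below 0.007 m and z of soap1 in the frame of pocket1 below 0.019 m) or (horizontal distance between soap1 and pocket2 below 0.007 m and z of soap1 in the frame of pocket2 below 0.019 m) or (horizontal distance between soap1 and pocket3 below 0.007 m and z of soap1 in the frame of pocket3 below 0.019 m)) and ((horizontal distance between soap2 and pocket0 below 0.007 m and z of soap2 in the frame of pocket0 below 0.019 m) or (horizontal distance between soap2 and pocket1 below 0.007 m and z of soap2 in the frame of pocket1 below 0.019 m) or (horizontal distance between soap2 and pocket2 below 0.007 m and z of soap2 in the frame of pocket2 below 0.019 m) or (horizontal distance between soap2 and pocket3 below 0.007 m and z of soap2 in the frame of pocket3 below 0.019 m)) and ((horizontal distance between soap3 and pocket0 below 0.007 m and z of soap3 in the frame of pocket0 below 0.019 m) or (horizontal distance between soap3 and pocket1 below 0.007 m and z of soap3 in the frame of pocket1 below 0.019 m) or (horizontal distance between soap3 and pocket2 below 0.007 m and z of soap3 in the frame of pocket2 below 0.019 m) or (horizontal distance between soap3 and pocket3 below 0.007 m and z of soap3 in the frame of pocket3 below 0.019 m))); the robot touches nothing.
It fails at once if a clothes peg is shoved more than 5 cm (distance of any of peg_a, peg_b from where it was at the start of the episode above 0.05 m).
It fails at once if the cup, a bottle, the jar or the can is shoved more than 5 cm or knocked over (distance of any of cup, small_bottle, jar, can from where it was at the start of the episode above 0.05 m or angle between any of cup, small_bottle, jar, can's own z axis and vertical above 0.7 rad).
Of soap0, soap1, soap2, soap3 only 2 to 4 are there at a start; the rules pass over those that are not, and their reading is None.
At some moment in a run one of soap0, soap1, soap2, soap3 may be knocked a few centimetres aside while the robot is not near it.
Once in a run the grip may slacken for a moment while it holds something.
It also fails if it takes over 210 s, if anything falls off the work surface, if the arm or the gripper's body presses on something with over 40 N, if the wrist force passes 120 N, or if a joint passes its speed limit or range.

ROBOT

A 6-joint arm with a two-finger parallel gripper is mounted at the origin on the work surface. World frame = base frame: x ahead of the robot, y to its left, z up, the work surface at z = 0. Lengths are in mm, angles in rad, forces in N, time in s.
With the tool pointing down it reaches from about 350 to 775 mm from the base axis. Payload 7.3 kg.
Tool frame: the origin (TCP) lies on the front face of the gripper's body, between the roots of the fingers; the fingertips stand 66 mm ahead of it and the grasp point (between the pads) lies 47 mm ahead of it (bot.tip_extent is the distance from the TCP to the fingertips, in mm); z points along the fingers, y is the line along which they close (so a half turn about z gives the same grasp; the last joint's range is limited). The gripper opens to 92 mm and grips with 3 to 60 N. Pads are 19 mm wide; open, the fingers measure 130 mm over their backs; the gripper's body (75 mm by 190 mm) begins 47 mm behind the grasp point.
Start: joints at [-1.29, 0.342, 1.524, -0, 1.275, -0.146], TCP at [217.351, -477.909, 292.241] pointing down, gripper open.
Joint ranges: [-2.53, 2.53], [-0.77, 2.02], [0.04, 2.7], [-1, 4.14], [0.28, 2.66], [-3.11, 3.11]. Speed limits (rad/s): [2.57, 2.57, 3.14, 3.14, 3.14, 3.14].

INTERFACE

Orientations are given as [roll, pitch, yaw] about the fixed x, y, z axes, in that order (R = Rz(yaw) Ry(pitch) Rx(roll)).
In Python, from plant import readout, viewer, order, bot gives the robot as it stands.
- The arm moves only by the shell command python3 -m creep 'ROWS'. ROWS is text: rows parted by semicolons, each of 7 numbers parted by spaces: the shift along the world's x, y, z in m, then the turn, a rotation vector about the world's x, y, z in rad, then the opening in per cent of the stroke, from 0 (shut) to 100 (fully open). A call has 1 to 8 rows; each row shifts and turns the commanded pose from where the row before left it; what a row does not reach is not made up. A row lasts 1/12 s, in which the tool goes at most 41.7 mm and 7.16 degrees, less where a joint would pass 70% of its speed; a pose out of reach is approached as far as the arm can. A call is refused whole if a number of a shift passes 0.0417 or a number of a turn 0.125, either way. A call with a gripper value outside its range is refused whole. The fingers move at their own pace and stop on an object; the grip force is fixed at half the most. Time passes only in rows, so rows that do not move let the fingers close. It gives the time, the measured TCP pose, the force, the opening and the grip force at its end, in the units of the state.
- readout.get_obs(): the state, without advancing time (a new reading comes with each control period).
- viewer.capture(name): name is "side" or "top"; returns the picture (480x640x3 uint8, red, green, blue); there is no depth.
- viewer.camera_info(name): a dict with "fx", "fy", "cx", "cy" (pixels), "origin" and "rotation" of the camera in the world. Camera axes: x right, y up, looking along -z (the intrinsics and any distortion apply to the point x, -y, -z); pixel columns grow to the right and rows downward; lengths in mm; the calibration is good to about 2 mm. A picture is of the moment at which its call begins. camera_info takes no time and is no camera call.
- order.close_job(): hands the job in; it is judged then, once.
The state is a dict: "time": time; "joint_positions": joint angles; "dq": joint speeds; "tau": joint torques, N m; "tool_pos": TCP position; "tcp_rot": TCP orientation; "contact_force": force on the tool from outside, world axes, zero at the start; "moment": the same for the moment, N m; "grip_width": finger opening in mm; "finger_force": force on a finger pad.
Only numpy, scipy, OpenCV 4.12 (cv2) and the standard library are available. Lean on these libraries where they do the work, as an engineer would, in place of code of your own. Each camera call takes 0.05 s, during which the arm holds its last target. There are 200 camera calls.

## Working session

There is one attempt and no reset: what is moved stays moved. The work goes in short steps, Python scripts to look and compute and a shell command to move; the robot and the scene stay as the last step left them, time stands still between calls to the robot, and variables do not carry over. Pictures are saved under pics/ and viewed, at most 14 in all, crops included, and the job is handed in when it is done.

```bash
mkdir -p pics; ls; python3 - <<'E'
from plant import readout, viewer
import cv2
for n in("top","side"):
    cv2.imwrite(f"pics/{n}0.png",viewer.capture(n)[:,:,::-1]); print(viewer.camera_info(n))
print(readout.get_obs())
E
```

```text
pics
{'fx': 579.2957255890107, 'fy': 579.2957255890107, 'cx': 306.87550393096865, 'cy': 243.6629464265389, 'origin': array([ 467.23309342,   40.82067556, 1375.89458198]), 'rotation': array([ 0.06613665,  0.00286638, -1.56747937])}
{'fx': 541.8999756148835, 'fy': 541.8999756148835, 'cx': 331.4385140065469, 'cy': 243.10673763842422, 'origin': array([ 95.55553695, 852.80690214, 684.73913657]), 'rotation': array([ 0.97658099,  0.01974334, -2.6270728 ])}
{'time': 0.1, 'joint_positions': array([-1.28998945e+00,  3.42635366e-01,  1.52496175e+00, -2.93982096e-05,
        1.27538481e+00, -1.46000567e-01]), 'dq': array([-0.00081101, -0.00109409, -0.0032107 ,  0.00075647,  0.00023655,
       -0.00077084]), 'tau': array([ 2.97969935e-03, -4.31999695e+01, -2.44695836e+01,  7.19019002e-02,
        5.25513757e-02, -4.12522070e-05]), 'tool_pos': array([ 217.26516587, -477.61690987,  291.60952094]), 'tcp_rot': array([-3.14021408e+00, -1.74299818e-04,  4.26815903e-01]), 'contact_force': array([-0.33347005, -0.02862836, -1.04036126]), 'moment': array([ 0.01027686, -0.02262745,  0.03469694]), 'finger_force': 0.0, 'grip_width': 91.60221429328583}
```

View pics/top0.png

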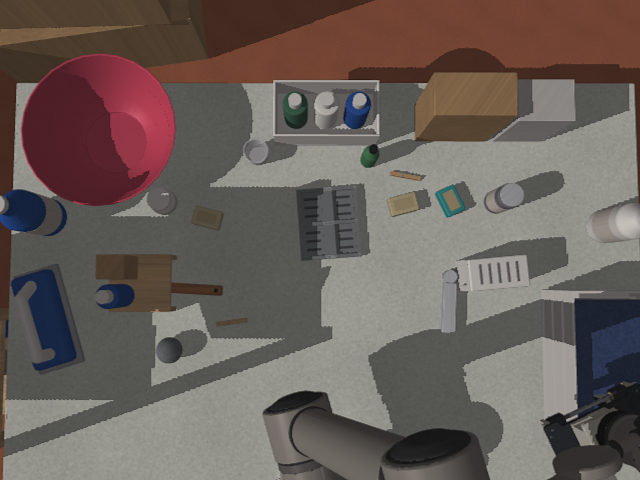

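View pics/side0.png

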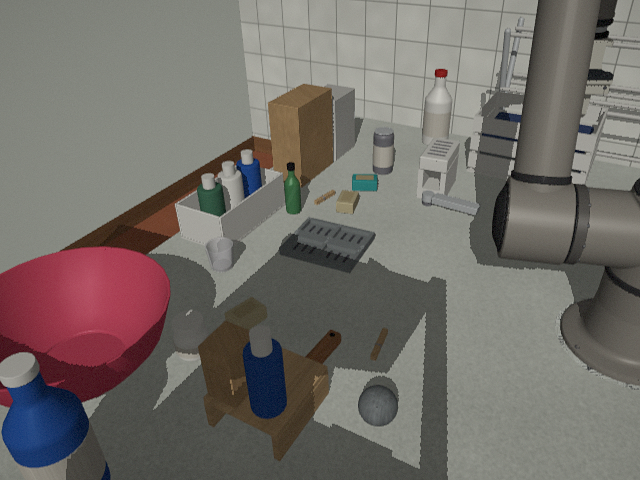

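Top view: tray at (332,222), soaps at (207,217) and (403,204), decoy at (450,200), dryer at (493,272) with prop at (449,300), handle at (197,290), riser at (150,283), and pegs at (405,175) and (231,322). The side view shows the same two soaps, at (247,312) and (347,203).

```bash
cat > h.py <<'E'
import numpy as np, cv2
from scipy.spatial.transform import Rotation as Ro
from plant import readout, viewer
def ray(n,uv):
    c=viewer.camera_info(n); uv=np.atleast_2d(uv).astype(float)
    d=np.c_[(uv[:,0]-c['cx'])/c['fx'],-(uv[:,1]-c['cy'])/c['fy'],-np.ones(len(uv))]
    return c['origin'],Ro.from_euler('xyz',c['rotation']).apply(d)
def plane(n,uv,z):
    o,d=ray(n,uv); return (o+d*((z-o[2])/d[:,2])[:,None])[:,:2]
def pix(n,p):
    c=viewer.camera_info(n); q=Ro.from_euler('xyz',c['rotation']).inv().apply(np.atleast_2d(p)-c['origin'])
    return np.c_[c['cx']+c['fx']*q[:,0]/-q[:,2],c['cy']-c['fy']*q[:,1]/-q[:,2]]
def rect(P):
    (x,y),(w,h),a=cv2.minAreaRect(P.astype(np.float32))
    if w<h: w,h,a=h,w,a+90
    return np.round([x,y,w,h,(a+90)%180-90],1)
def blob(img,seed,tol=12,n="top"):
    "flood region at seed; returns mask"
    m=np.zeros((482,642),np.uint8)
    cv2.floodFill(cv2.GaussianBlur(img,(3,3),0),m,seed,0,(tol,)*3,(tol,)*3,4|cv2.FLOODFILL_FIXED_RANGE|cv2.FLOODFILL_MASK_ONLY|(255<<8))
    return m[1:-1,1:-1]
def show(f,img,x,y,w,h,k): cv2.imwrite(f,cv2.resize(img[y:y+h,x:x+w][:,:,::-1],None,fx=k,fy=k,interpolation=cv2.INTER_CUBIC))
E
python3 - <<'E'
from h import *
img=viewer.capture("top")
o=img.copy()
for nm,s,z,t in [("soapA",(207,217),30,14),("soapB",(403,205),30,20),("handle",(200,290),24,25),("prop",(449,305),30,25),("board",(150,290),62,25),("pegb",(231,322),12,20)]:
    m=blob(img,s,t); v,u=np.nonzero(m); 
    c=max(cv2.findContours(m,0,1)[0],key=cv2.contourArea)[:,0]
    print(nm,img[s[1],s[0]],len(u),rect(plane("top",c,z))); o[m>0]=(255,0,255)
show("pics/a.png",img,190,165,200,150,4)
show("pics/b.png",o,90,165,200,150,4)
show("pics/c.png",o,380,160,200,150,4)
E
```

```text
soapA [78 71 56] 586 [616.6 278.3  70.8  46.   76.1]
soapB [129 116  89] 529 [ 650.4 -178.7   66.8   46.7  -75.7]
handle [71 48 34] 3786 [465.2 389.9 295.5 127.9 -89.8]
prop [138 138 139] 75710 [ 483.8    2.9 1466.6  924.1  -89.8]
board [84 69 52] 4185 [465.3 380.2 291.8 133.3 -89.8]
pegb [82 67 50] 162 [374.2 220.9  73.7  11.8 -81.7]
```

View pics/a.png

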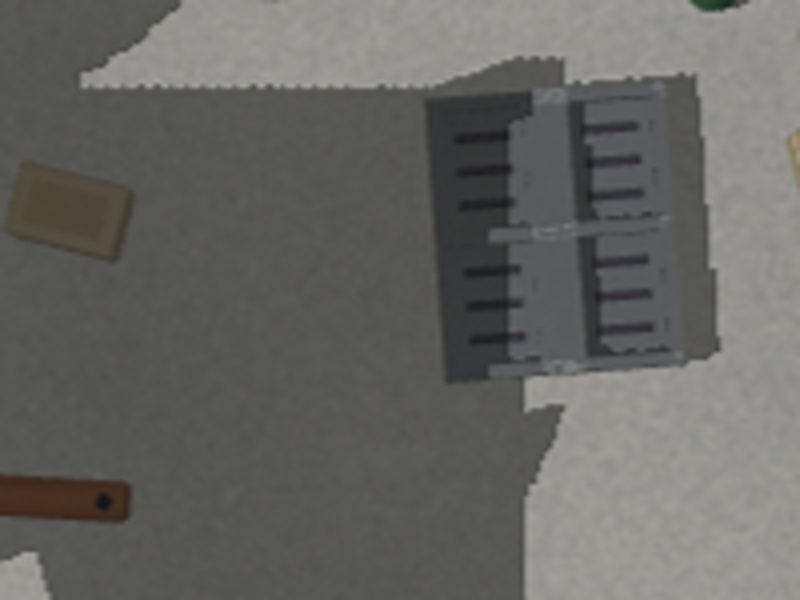

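View pics/b.png

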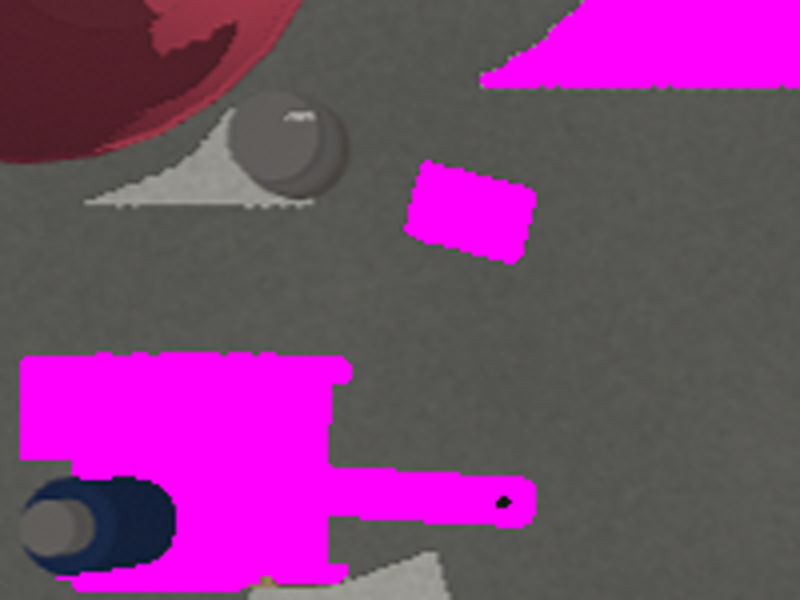

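View pics/c.png

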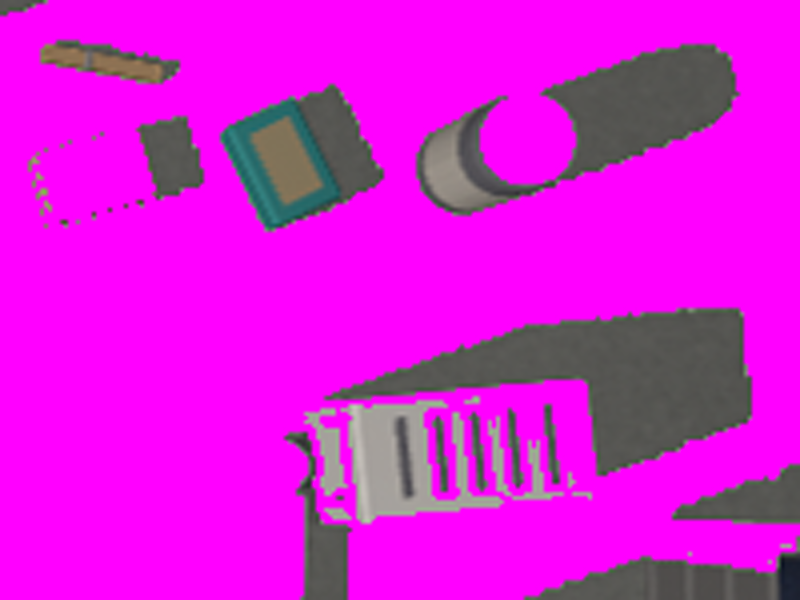

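Crops: the masks fit soap A and soap B cleanly, with sizes about 70x46 and 67x47. The tray corners are at crop-a (425,98), (663,85), (685,362), (447,383). The dryer needs a clean crop.

```bash
python3 - <<'E'
from h import *
img=viewer.capture("top"); show("pics/d.png",img,430,243,130,98,6)
t=np.array([(425,98),(663,85),(685,362),(447,383)])/4+[190,165]
P=plane("top",t-.4,18);print(P.round(1)); print("tray",rect(P))
hd=np.array([(333,467),(535,480),(535,527),(330,517)])/4+[90,165]
P=plane("top",hd-.4,24);print("handle",P.round(1),rect(P))
b=np.array([(332,385),(328,563)])/4+[90,165]; print("board front",plane("top",b-.4,62))
E
```

```text
[[686.3  71.5]
 [694.5 -69.1]
 [530.7 -81.7]
 [517.9  57.8]]
tray [607.8  -5.5 169.  140.8   4.6]
handle [[467.8 357. ]
 [460.6 239.2]
 [433.3 238.8]
 [438.7 358.2]] [450.6 297.9 119.6  29.1  87.4]
board front [[514.18884131 349.56687983]
 [413.65434465 349.95251695]]
```

View pics/d.png

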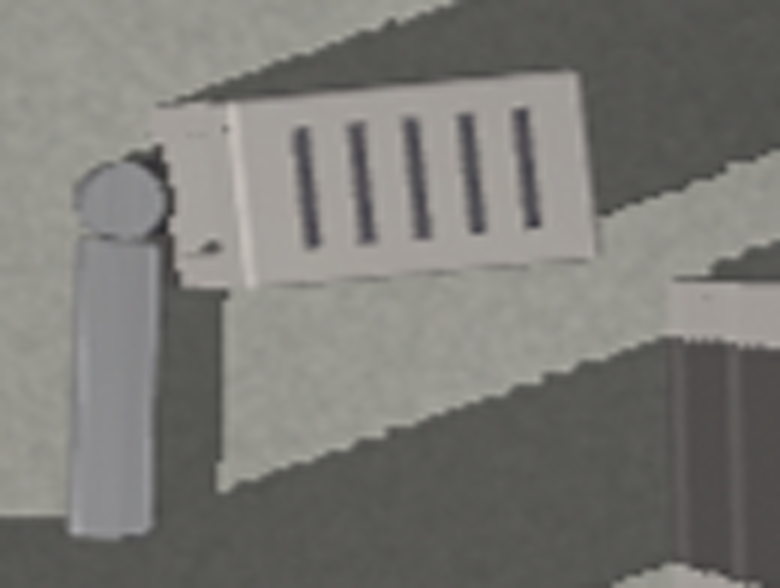

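The dryer crop shows top-face corners at (233,103), (578,72), (595,257), (248,287), the hinge disc centred at (121,201) and the prop tip at (111,533).

```bash
python3 - <<'E'
from h import *
f=lambda l: np.array(l)/6+[430,243]-.4
P=plane("top",f([(233,103),(578,72),(595,257),(248,287)]),115); print("dryer top",P.round(1),rect(P))
print("hinge,tip",plane("top",f([(121,201),(111,533)]),30).round(1))
fm=(P[0]+P[3])/2; bm=(P[1]+P[2])/2; d=(fm-bm)/np.linalg.norm(fm-bm); print("mouth",fm,"dir",np.degrees(np.arctan2(d[1],d[0])),"hinge pred",fm+20*d)
E
python3 -m creep '0 0 0 0 0 -0.1 0;0 0 0 0 0 -0.1 0;0 0 0 0 0 -0.1 0;0 0 0 0 0 -0.127 0' ; python3 -m creep '0 0 0 0 0 -0.1 0;0 0 0 0 0 -0.1 0;0 0 0 0 0 -0.1 0;0 0 0 0 0 -0.12 0'
```

```text
dryer top [[ 516.7 -306.9]
 [ 528.4 -432.1]
 [ 461.5 -436.8]
 [ 450.2 -311.3]] [ 489.3 -371.7  127.3   67.1  -84.9]
hinge,tip [[ 482.  -286.5]
 [ 354.7 -281. ]]
mouth [ 483.47331944 -309.09983141] dir 95.2148862503888 hinge pred [ 481.655493   -289.18261506]
time: 0.53
tool_pos: [217.3, -477.8, 292.0]
tcp_rot: [-3.141, 0.0, 0.002]
contact_force: [0.3, 0.2, -1.0]
grip_width: 69.6
finger_force: 0.0out of range: row 4 has -0.127, outside -0.125 to 0.125
```

```bash
python3 -m creep '0.032 0.028 0 0 0 0 0;0.032 0.028 0 0 0 0 0;0.032 0.028 0 0 0 0 0;0.032 0.028 0 0 0 0 0;0.03 0.028 0 0 0 0 0;0 0 0 0 0 0 0'
python3 -m creep '0 0 -0.035 0 0 0 0;0 0 -0.035 0 0 0 0;0 0 -0.035 0 0 0 0;0 0 -0.035 0 0 0 0;0 0 -0.035 0 0 0 0;0 0 -0.034 0 0 0 0;0 0 0 0 0 0 0;0 0 0 0 0 0 0'
```

```text
time: 1.03
tool_pos: [376.8, -335.3, 292.2]
tcp_rot: [-3.139, -0.002, 0.013]
contact_force: [-1.0, 0.5, -0.1]
grip_width: 29.9
finger_force: 0.0
time: 1.7
tool_pos: [372.0, -339.7, 82.3]
tcp_rot: [-3.138, 0.003, 0.007]
contact_force: [-0.7, -1.0, 0.6]
grip_width: 0.4
finger_force: 0.0
```

```bash
python3 -m creep '0 0.015 0 0 0 0 0;0 0.015 0 0 0 0 0;0 0.02 0 0 0 0 0;0 0.02 0 0 0 0 0;0.007 0.018 0 0 0 0 0;0.007 0.018 0 0 0 0 0;0 0 0 0 0 0 0'
python3 -m creep '0.012 0.014 0 0 0 0 0;0.013 0.014 0 0 0 0 0;0.016 0.01 0 0 0 0 0;0.016 0.01 0 0 0 0 0;0 0 0 0 0 0 0;0 0 0 0 0 0 0'
```

```text
time: 2.28
tool_pos: [388.3, -233.0, 86.0]
tcp_rot: [3.139, -0.003, 0.009]
contact_force: [-1.0, 0.3, 1.1]
grip_width: 0.4
finger_force: 0.0
time: 2.78
tool_pos: [444.6, -187.1, 85.1]
tcp_rot: [3.14, -0.002, 0.008]
contact_force: [-1.5, -0.6, 1.1]
grip_width: 0.7
finger_force: 0.7
```

```bash
python3 -m creep '0.004 0 0 0 0 0 0;0.004 0 0 0 0 0 0;0 0 0 0 0 0 0'; python3 - <<'E'
from h import *
show("pics/e.png",viewer.capture("top"),380,165,200,150,4)
E
```

```text
time: 3.03
tool_pos: [446.7, -186.9, 84.6]
tcp_rot: [-3.14, 0.012, 0.009]
contact_force: [-28.0, -7.9, 21.7]
grip_width: 0.7
finger_force: 15.1
```

View pics/e.png

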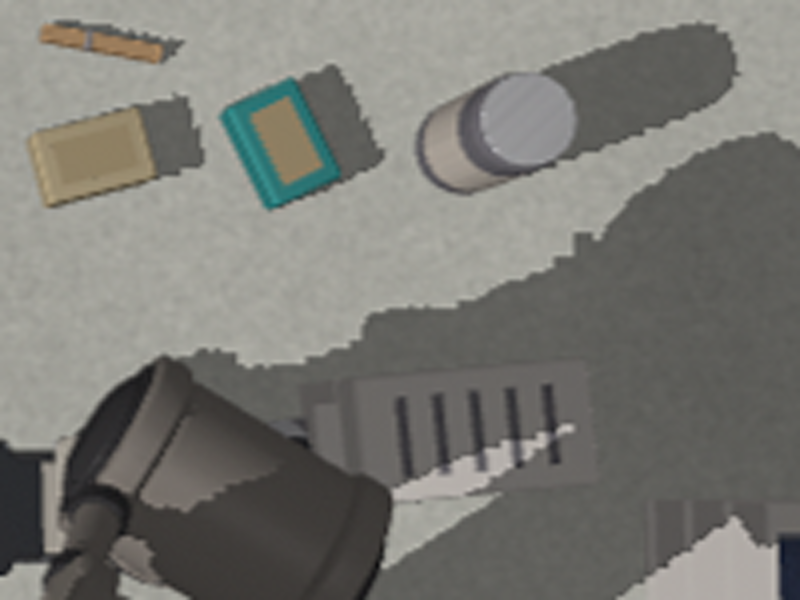

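The crop shows the hinge at (290,430) with the arm over the rest. The contact force rose to 28 N at the expected stop pose, so the prop is at its stop. I'll recheck once the view clears.

```bash
python3 -m creep '-0.015 0 0 0 0 0 0;-0.02 0 0 0 0 0 0;0 0 0.038 0 0 0 0;0 0 0.038 0 0 0 0;0 0 0.038 0 0 0 50'
python3 -m creep '0.004 0.036 0 0 0 0.125 50;0.004 0.036 0 0 0 0.125 50;0.004 0.036 0 0 0 0.125 50;0.004 0.036 0 0 0 0.125 50;0.004 0.036 0 0 0 0.125 50;0.004 0.036 0 0 0 0.125 50;0.004 0.036 0 0 0 0.125 50;0.004 0.036 0 0 0 0.125 50'
python3 -m creep '0 0.035 0 0 0 0.1 50;0 0.035 0 0 0 0.1 50;0 0.035 0 0 0 0.1 50;0 0.035 0 0 0 0.1 50;0 0.036 0 0 0 0.1 50;0 0 0 0 0 0 50;0 0 0 0 0 0 50'
python3 - <<'E'
from h import *
img=viewer.capture("top");cv2.imwrite("pics/f.png",img[:,:,::-1])
E
```

```text
time: 3.5
tool_pos: [416.4, -186.9, 199.9]
tcp_rot: [3.141, -0.001, 0.006]
contact_force: [1.4, -0.9, -0.3]
grip_width: 3.7
finger_force: 0.0
time: 4.17
tool_pos: [449.5, 103.1, 199.0]
tcp_rot: [3.139, -0.002, 1.012]
contact_force: [0.2, -0.5, 0.5]
grip_width: 45.1
finger_force: 0.0
time: 4.75
tool_pos: [449.2, 279.2, 198.5]
tcp_rot: [3.139, -0.001, 1.509]
contact_force: [0.0, -0.3, -0.0]
grip_width: 45.8
finger_force: 0.0
```

View pics/f.png

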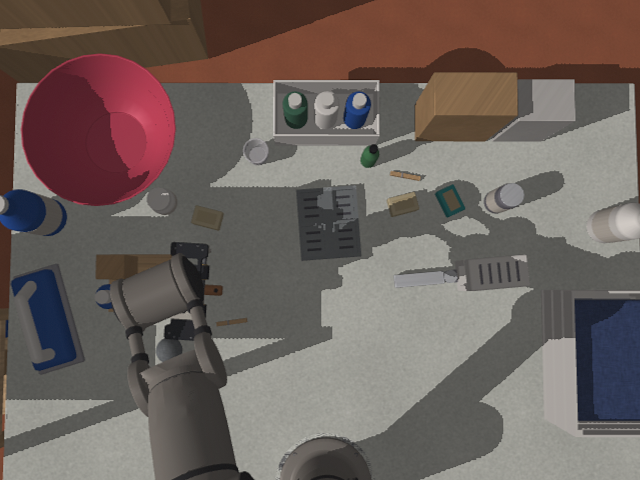

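The prop arm now points straight out of the dryer, at (427,280). The other items are undisturbed and no further soaps are visible. The gripper stands above the handle at (213,290), so I'll descend and grip.

```bash
python3 -m creep '0 0 -0.04 0 0 0 50;0 0 -0.04 0 0 0 50;0 0 -0.03 0 0 0 50;0 0 -0.018 0 0 0 50;0 0 0 0 0 0 50;0 0 0 0 0 0 50'
python3 -m creep '0 0 0 0 0 0 0;0 0 0 0 0 0 0;0 0 0 0 0 0 0;0 0 0 0 0 0 0;0 0 0 0 0 0 0;0 0 0 0 0 0 0'
```

```text
time: 5.3
tool_pos: [449.3, 276.3, 69.3]
tcp_rot: [-3.141, 0.0, 1.504]
contact_force: [-0.1, 0.8, 0.8]
grip_width: 45.8
finger_force: 0.0
time: 5.8
tool_pos: [449.0, 277.8, 69.9]
tcp_rot: [3.141, -0.0, 1.507]
contact_force: [-0.6, -2.2, 6.0]
grip_width: 24.0
finger_force: 30.0
```

```bash
python3 -m creep '0 -0.01 0.001 0 0 0 0;0 -0.025 0 0 0 0 0;0 -0.025 0 0 0 0 0;0 -0.025 0 0 0 0 0;0 -0.025 0 0 0 0 0;0 -0.025 0 0 0 0 0;0 -0.025 0 0 0 0 0;0 -0.02 0 0 0 0 0'
python3 -m creep '0 0 -0.001 0 0 0 0;0 0 0 0 0 0 0;0 0 0 0 0 0 0'
```

```text
time: 6.47
tool_pos: [448.2, 96.0, 70.2]
tcp_rot: [-3.141, 0.0, 1.506]
contact_force: [-0.1, 0.2, -0.6]
grip_width: 23.8
finger_force: 30.0
time: 6.72
tool_pos: [449.1, 96.5, 69.9]
tcp_rot: [3.14, 0.001, 1.506]
contact_force: [-0.7, -3.7, 7.1]
grip_width: 23.8
finger_force: 30.0
```

```bash
python3 -m creep '0 0 0 0 0 0 50;0 0 0 0 0 0 50;0 0 0 0 0 0 50;0 0 0 0 0 0 50;0 0 0.03 0 0 0 70;0 0 0.04 0 0 0 70;-0.03 -0.04 0.04 0 0 0 70;-0.03 -0.04 0.02 0 0 0 70'
python3 -m creep '-0.01 -0.04 0 0 0 0 70;-0.01 -0.04 0 0 0 0 70;0 -0.04 0 0 0 0 70;0 0 0 0 0 0 70;0 0 0 0 0 0 70'
python3 - <<'E'
from h import *
img=viewer.capture("top");show("pics/g.png",img,165,235,160,120,5)
E
```

```text
time: 7.38
tool_pos: [407.6, 41.3, 183.3]
tcp_rot: [3.136, -0.0, 1.51]
contact_force: [1.0, -0.7, 0.6]
grip_width: 63.7
finger_force: 0.0
time: 7.8
tool_pos: [385.9, -80.9, 180.8]
tcp_rot: [3.141, 0.0, 1.502]
contact_force: [0.5, 0.5, -0.2]
grip_width: 64.3
finger_force: 0.0
```

View pics/g.png

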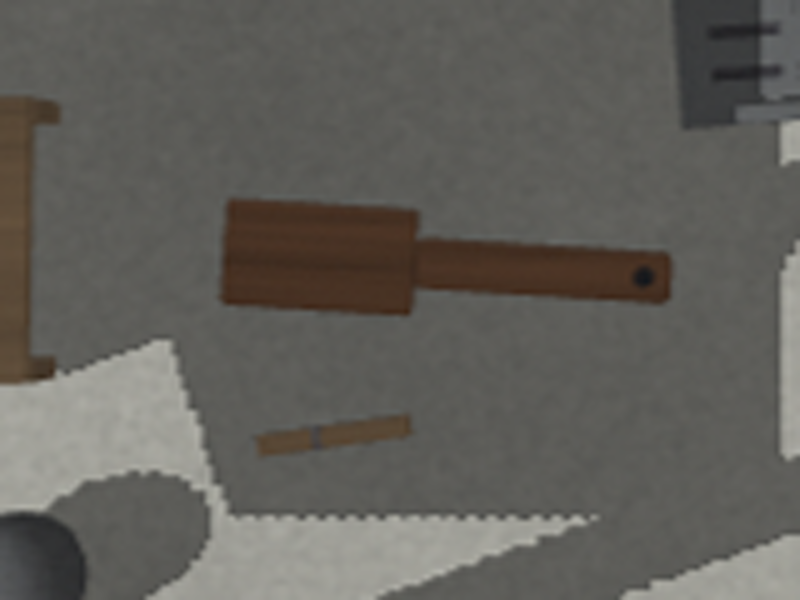

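The brush lies free: head corners at crop (229,199), (418,211), (411,314), (221,303), and butt at (670,277).

```bash
python3 - <<'E'
from h import *
f=lambda l: np.array(l)/5+[165,235]-.4
P=plane("top",f([(229,199),(418,211),(411,314),(221,303)]),24);print(rect(P))
Q=plane("top",f([(225,251),(414.5,262.5),(669,277)]),24);print(Q.round(1)); d=Q[0]-Q[2];print(np.hypot(*d),np.arctan2(d[1],d[0]))
img=viewer.capture("top")
m=np.zeros((480,640),np.uint8)
hsv=cv2.cvtColor(img,cv2.COLOR_RGB2HSV); print(hsv[287,235],hsv[290,270])
r=((hsv[...,0]<14)&(hsv[...,1]>100)).astype(np.uint8); r[:,:200]=0;r[:240]=0;r[:,310:]=0;r[310:]=0
c=max(cv2.findContours(r,0,1)[0],key=cv2.contourArea)[:,0];print(rect(plane("top",c,24)))
E
```

```text
[457.4 227.1  88.6  48.4  86.6]
[[460.  271.2]
 [455.  182.9]
 [448.7  64.4]]
207.18606778184432 1.5158469241584436
[ 12 127  66] [ 12 131  74]
[453.4 167.8 206.4  47.9  86.4]
```

```bash
python3 -m creep '0.009 0.039 0 0 0 0.006 70;0.009 0.039 0 0 0 0.006 70;0.009 0.039 0 0 0 0 70;0.009 0.039 0 0 0 0 70;0.009 0.04 0 0 0 0 70;0.009 0.04 0 0 0 0 70;0.009 0.04 0 0 0 0 70;0.009 0.04 0 0 0 0 70'
python3 -m creep '0 0 -0.04 0 0 0 70;0 0 -0.04 0 0 0 70;0 0 -0.03 0 0 0 70;0 0 0 0 0 0 70;0 0 0 0 0 0 70;0 0 0 0 0 0 70'
python3 -m creep '0 0 0 0 0 0 0;0 0 0 0 0 0 0;0 0 0 0 0 0 0;0 0 0 0 0 0 0;0 0 0 0 0 0 0;0 0 0 0 0 0 0'
```

```text
time: 8.57
tool_pos: [456.6, 241.1, 180.5]
tcp_rot: [-3.141, 0.0, 1.523]
contact_force: [1.2, -0.7, 1.2]
grip_width: 64.4
finger_force: 0.0
time: 9.07
tool_pos: [457.0, 238.3, 70.5]
tcp_rot: [-3.141, 0.0, 1.522]
contact_force: [0.5, -1.2, -0.4]
grip_width: 64.4
finger_force: 0.0
time: 9.57
tool_pos: [458.1, 237.1, 71.3]
tcp_rot: [3.141, -0.001, 1.519]
contact_force: [-2.7, 1.2, 6.1]
grip_width: 49.7
finger_force: 30.0
```

```bash
python3 -m creep '0 0 0.01 0 0 0 0;0 0 0.015 0 0 0 0;0 0 0.015 0 0 0 0;0 0 0.01 0 0 0 0;0 -0.015 0 0 0 0.01 0;0 -0.025 0 0 0 0.01 0;0 -0.025 0 0 0 0.01 0;0 -0.025 0 0 0 0.01 0'
python3 -m creep '0.001 -0.025 0 0 0 0.01 0;0.001 -0.025 0 0 0 0.01 0;0.001 -0.025 0 0 0 0.01 0;0.001 -0.025 0 0 0 0.01 0;0.001 -0.025 0 0 0 0.01 0;0.001 -0.025 0 0 0 0.01 0;0.001 -0.025 0 0 0 0.01 0;0 -0.025 0 0 0 0.01 0'
python3 -m creep '0 -0.025 0 0 0 0.01 0;0 -0.025 0 0 0 0.012 0;0 -0.001 -0.003 0 0 0 0;0 0 -0.003 0 0 0 0;0 0 0 0 0 0 0;0 0 0 0 0 0 0'
python3 - <<'E'
from h import *
a=viewer.capture("top");show("pics/i.png",a,330,215,200,150,4)
b=viewer.capture("side");show("pics/j.png",b,280,110,200,150,4)
x=np.vstack([cv2.imread("pics/i.png")[:500],cv2.imread("pics/j.png")])
cv2.imwrite("pics/k.png",cv2.resize(x,None,fx=.54,fy=.54))
print(readout.get_obs()["tool_pos"])
E
```

```text
time: 10.23
tool_pos: [457.9, 145.9, 121.1]
tcp_rot: [3.141, 0.0, 1.56]
contact_force: [-0.3, -0.6, -1.6]
grip_width: 50.2
finger_force: 30.0
time: 10.9
tool_pos: [465.0, -54.6, 121.0]
tcp_rot: [3.141, 0.0, 1.639]
contact_force: [1.5, -0.5, -0.6]
grip_width: 50.0
finger_force: 30.0
time: 11.4
tool_pos: [464.7, -103.2, 114.5]
tcp_rot: [-3.141, -0.001, 1.661]
contact_force: [0.4, 0.4, -1.9]
grip_width: 49.6
finger_force: 30.0
[ 464.96787013 -103.17805502  114.76006304]
```

View pics/k.png

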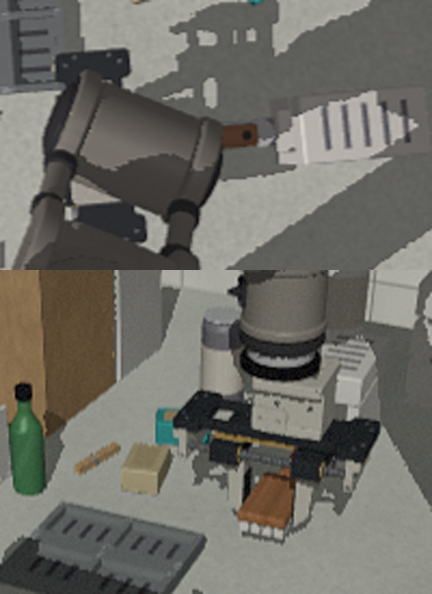

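The crops show the head held level with the bristles down, and the butt in line with the mouth at combined (255,134).

```bash
python3 - <<'E'
from h import *
img=viewer.capture("top"); hsv=cv2.cvtColor(img,cv2.COLOR_RGB2HSV)
r=((hsv[...,0]<14)&(hsv[...,1]>100)).astype(np.uint8); r[:,:425]=0;r[:,460:]=0;r[:265]=0;r[290:]=0
c=max(cv2.findContours(r,0,1)[0],key=cv2.contourArea)[:,0];print(c.min(0),c.max(0))
e=np.array([(u,r[:,u].nonzero()[0].mean()) for u in range(c[:,0].min()+2,c[:,0].max()-1)])
for z in(55,67,75): print(z,plane("top",e[[0,-1]],z).round(1))
print("pred butt",pix("top",[[480.9,-278,67],[480.9,-278,50]]).round(1), "slot front mid",pix("top",[[483.5,-308,115]]))
E
```

```text
[433 272] [448 282]
55 [[ 478.5 -246.8]
 [ 480.8 -271.9]]
67 [[ 478.4 -244.2]
 [ 480.7 -269. ]]
75 [[ 478.3 -242.5]
 [ 480.6 -267.1]]
pred butt [[450.  276.4]
 [448.2 276.5]] slot front mid [[469.17411606 275.05917537]]
```

```bash
python3 -m creep '0.002 -0.02 -0.003 0 0 0 0;0.002 -0.02 0 0 0 0 0;0.002 -0.02 0 0 0 0 0;0.002 -0.02 0 0 0 0 0;0 0 0 0 0 0 0'
python3 -m creep '0.002 -0.02 0 0 0 0 0;0.001 -0.015 0 0 0 0 0;0.001 -0.015 0 0 0 0 0;0 0 0 0 0 0 0;0 0 0 0 0 0 0'
```

```text
time: 11.97
tool_pos: [474.1, -186.7, 112.1]
tcp_rot: [3.139, 0.002, 1.66]
contact_force: [0.6, -1.0, -1.2]
grip_width: 49.9
finger_force: 30.0
time: 12.38
tool_pos: [477.0, -234.5, 111.7]
tcp_rot: [3.141, -0.0, 1.66]
contact_force: [0.4, 0.4, -1.4]
grip_width: 49.6
finger_force: 30.0
```

```bash
python3 -m creep '0.001 -0.008 0 0 0 0 0;0 0 -0.005 0 0 0 0;0 0 -0.004 0 0 0 0;0 0 0 0 0 0 0;0 0 0 0 0 0 0'
python3 -m creep '0 0 -0.001 0 0 0 0;0 0 0 0 0 0 0;0 0 0 0 0 0 70;0 0 0 0 0 0 70;0 0 0 0 0 0 70;0 0 0 0 0 0 70'
python3 -m creep '0 0 0.04 0 0 0 70;0 0 0.04 0 0 0 70;0 0 0.04 0 0 0 70;0.02 0.035 0.02 0 0 0 70;0.03 0.03 0 0 0 0 70;0.03 0.03 0 0 0 0 70;0.03 0.025 0 0 0 0 70;0 0 0 0 0 0 70'
python3 - <<'E'
from h import *
a=viewer.capture("top");show("pics/l1.png",a,400,235,133,75,6)
b=viewer.capture("side");show("pics/l2.png",b,390,120,133,75,6)
cv2.imwrite("pics/l.png",cv2.resize(np.vstack([cv2.imread("pics/l1.png"),cv2.imread("pics/l2.png")]),None,fx=.66,fy=.66))
E
```

```text
time: 12.8
tool_pos: [477.8, -241.6, 102.2]
tcp_rot: [-3.141, -0.001, 1.661]
contact_force: [-0.2, -0.4, -2.1]
grip_width: 49.8
finger_force: 30.0
time: 13.3
tool_pos: [478.2, -242.2, 102.0]
tcp_rot: [3.141, 0.0, 1.661]
contact_force: [-0.5, 1.7, -0.3]
grip_width: 64.0
finger_force: 0.0
time: 13.97
tool_pos: [589.3, -121.1, 240.5]
tcp_rot: [3.138, -0.001, 1.665]
contact_force: [-2.1, 0.4, -0.5]
grip_width: 64.4
finger_force: 0.0
```

View pics/l.png

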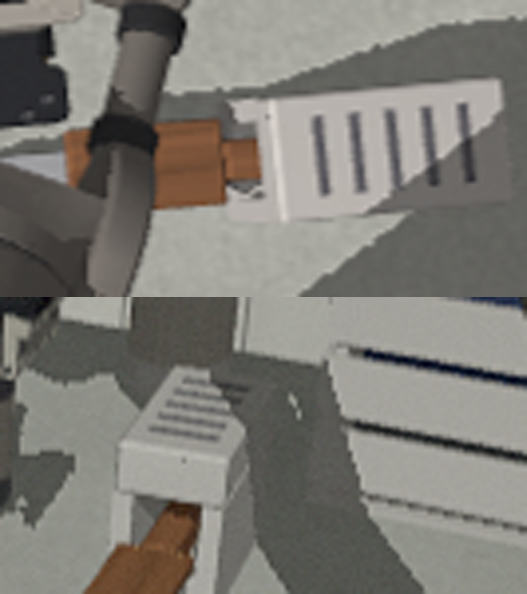

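The brush sits in the dryer with its head on the prop arm and the neck at combined (222,160). I'll check that distance and measure the soaps by silhouette, taking the far edges at z=30 and the near edges at z=0.

```bash
python3 - <<'E'
from h import *
print("neck",plane("top",[[455.7,275]],54).round(1))
cur=viewer.capture("top"); old=cv2.imread("pics/top0.png")[:,:,::-1]
cam=viewer.camera_info("top")["origin"][:2]
for tag,img in(("old",old),("cur",cur)):
  lab=cv2.cvtColor(img,cv2.COLOR_RGB2LAB).astype(int); hsv=cv2.cvtColor(img,cv2.COLOR_RGB2HSV)
  for nm,(u,v) in(("A",(207,217)),("B",(403,204))):
    m=((lab[...,2]>133)&(hsv[...,0]<35)&(hsv[...,1]>45)).astype(np.uint8); k=np.zeros_like(m); k[v-25:v+22,u-25:u+28]=1; m*=k
    cs=cv2.findContours(m,0,1)[0]
    if not cs: print(tag,nm,"none"); continue
    # half-pixel outline
    M=cv2.resize(m*255,None,fx=4,fy=4,interpolation=cv2.INTER_LINEAR); 
    c=max(cv2.findContours((M>127).astype(np.uint8),0,1)[0],key=cv2.contourArea)[:,0]/4-.375
    P=plane("top",c,30); R=rect(P); a=np.radians(R[4]); ax=np.array([[np.cos(a),np.sin(a)],[-np.sin(a),np.cos(a)]])
    Q=plane("top",c,0); ctr=[];sz=[]
    for x in ax:
        s=np.sign(x@(cam-R[:2])); f=(s*(P@x)).min(); n=(s*(Q@x)).max(); ctr.append(s*(f+n)/2); sz.append(n-f)
    print(tag,nm,R,"ctr",(np.array(ctr)@ax).round(1),"size",np.round(sz,1),"px",m.sum())
E
```

```text
neck [[ 484.3 -294.2]]
old A [616.9 278.5  70.5  46.1  76.1] ctr [618.3 280.9] size [65.3 44.7] px 548
old B [ 650.5 -178.2   71.1   45.9  -75. ] ctr [ 652.2 -180.3] size [66.1 43.8] px 568
cur A [616.9 278.6  70.5  45.7  75.4] ctr [618.2 280.9] size [65.3 44.3] px 545
cur B none
```

The neck is about 14 mm out from the mouth, which is fine. Soap A is at (618.2,280.9) with axis 75.7°, and its measured size checks. Soap B seems hidden by the arm. I'll take A now.

```bash
python3 -m creep '0.003 0.04 0 0 0 -0.035 70;0.003 0.04 0 0 0 -0.035 70;0.003 0.04 0 0 0 -0.035 70;0.003 0.04 0 0 0 -0.035 70;0.003 0.04 0 0 0 -0.035 70;0.003 0.04 0 0 0 -0.035 70;0.003 0.04 0 0 0 -0.035 70;0.003 0.04 0 0 0 -0.035 70'
python3 -m creep '0.003 0.04 0 0 0 -0.035 70;0.002 0.04 0 0 0 -0.035 70;0 0 -0.04 0 0 0 70;0 0 -0.04 0 0 0 70;0 0 0 0 0 0 70;0 0 0 0 0 0 70'
python3 - <<'E'
from h import *
cv2.imwrite("pics/m.png",viewer.capture("top")[:,:,::-1])
E
```

```text
time: 14.78
tool_pos: [609.2, 194.2, 240.6]
tcp_rot: [3.142, 0.001, 1.377]
contact_force: [1.6, -0.8, -0.6]
grip_width: 64.0
finger_force: 0.0
time: 15.28
tool_pos: [613.5, 272.4, 158.5]
tcp_rot: [-3.137, 0.003, 1.309]
contact_force: [0.8, 0.3, 0.6]
grip_width: 64.3
finger_force: 0.0
```

View pics/m.png

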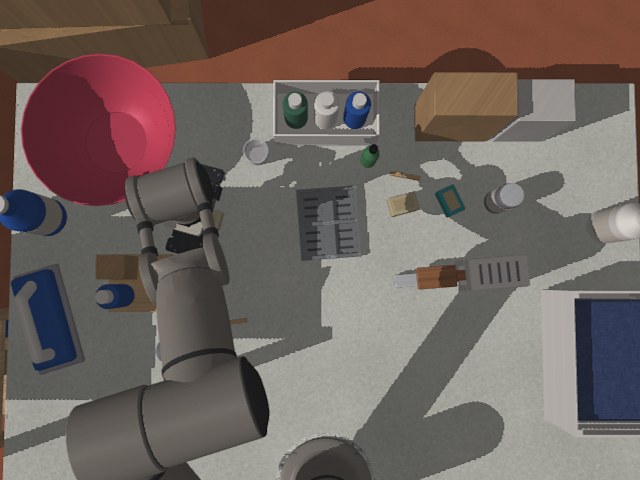

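The brush is in the dryer on the prop arm at (437,277), soap B is still at (403,204), and the gripper is above soap A. I'll descend.

```bash
python3 -m creep '0.005 0.008 -0.03 0 0 0.012 70;0 0 -0.03 0 0 0 70;0 0 -0.019 0 0 0 70;0 0 0 0 0 0 70;0 0 0 0 0 0 70;0 0 0 0 0 0 70'
python3 -m creep '0 0 0 0 0 0 0;0 0 0 0 0 0 0;0 0 0 0 0 0 0;0 0 0 0 0 0 0;0 0 0 0 0 0 0;0 0 0 0 0 0 0'
```

```text
time: 15.83
tool_pos: [621.4, 282.1, 84.9]
tcp_rot: [3.137, -0.003, 1.322]
contact_force: [-0.4, -1.1, 0.9]
grip_width: 64.5
finger_force: 0.0
time: 16.33
tool_pos: [619.8, 282.3, 82.4]
tcp_rot: [3.14, -0.001, 1.323]
contact_force: [-0.7, -0.7, 6.6]
grip_width: 43.8
finger_force: 30.0
```

```bash
python3 -m creep '0 0 0.02 0 0 0 0;0 0 0.03 0 0 0 0;-0.005 -0.023 0.01 0 0 -0.113 0;-0.005 -0.023 0 0 0 -0.113 0;-0.005 -0.023 0 0 0 -0.113 0;-0.005 -0.023 0 0 0 -0.113 0;-0.005 -0.023 0 0 0 -0.113 0;-0.005 -0.023 0 0 0 -0.113 0'
python3 -m creep '-0.005 -0.023 0 0 0 -0.113 0;-0.005 -0.023 0 0 0 -0.113 0;-0.005 -0.023 0 0 0 -0.113 0;-0.005 -0.023 0 0 0 -0.113 0;-0.003 -0.023 0 0 0 -0.113 0;0 0 0 0 0 0 0;0 0 0 0 0 0 0;0 0 0 0 0 0 0'
python3 -m creep '0 0 0 0 0 0 0;0 0 0 0 0 0 0'
```

```text
time: 17.0
tool_pos: [589.0, 143.2, 141.1]
tcp_rot: [-3.141, 0.0, 0.639]
contact_force: [0.8, -0.9, -0.2]
grip_width: 43.8
finger_force: 30.0
time: 17.67
tool_pos: [566.5, 29.5, 141.2]
tcp_rot: [-3.141, 0.0, 0.081]
contact_force: [0.5, 1.5, -1.9]
grip_width: 43.4
finger_force: 30.0
time: 17.83
tool_pos: [566.6, 30.2, 141.2]
tcp_rot: [-3.142, 0.0, 0.082]
contact_force: [1.0, 0.2, -1.4]
grip_width: 43.6
finger_force: 30.0
```

```bash
python3 -m creep '0 0 -0.02 0 0 0 0;0 0 -0.015 0 0 0 0;0 0 -0.007 0 0 0 0;0 0 -0.004 0 0 0 0;0 0 0 0 0 0 0;0 0 0 0 0 0 0'
python3 -m creep '0 0 -0.004 0 0 0 0;0 0 0 0 0 0 0;0 0 0 0 0 0 0'
```

```text
time: 18.33
tool_pos: [566.8, 29.4, 95.6]
tcp_rot: [3.141, -0.001, 0.08]
contact_force: [-0.7, -0.0, 0.4]
grip_width: 43.7
finger_force: 30.0
time: 18.58
tool_pos: [566.6, 29.2, 91.6]
tcp_rot: [3.141, -0.0, 0.08]
contact_force: [-0.4, 0.1, -0.6]
grip_width: 43.5
finger_force: 30.0
```

```bash
python3 -m creep '0 0 -0.001 0 0 0 0;0 0 0 0 0 0 0;0 0 0 0 0 0 60;0 0 0 0 0 0 60;0 0 0 0 0 0 60;0 0 0 0 0 0 60'
python3 -m creep '0 0 0.03 0 0 0 60;0 0 0.04 0 0 0 60;0 0 0.04 0 0 0 60;-0.04 0.02 0.04 0 0 0 60;-0.04 0.04 0.02 0 0 0 70;-0.04 0.04 0 0 0 0 70;-0.04 0.04 0 0 0 0 70;0 0 0 0 0 0 70'
python3 - <<'E'
from h import *
img=viewer.capture("top"); show("pics/n.png",img,290,130,180,135,4)
s=cv2.imread("pics/side0.png")[:,:,::-1]
for nm,im,n,k in(("top",img,"top",(350,390,140,175)),("side",s,"side",(275,310,155,220))):
    hsv=cv2.cvtColor(im,cv2.COLOR_RGB2HSV); m=((hsv[...,0]>55)&(hsv[...,0]<85)&(hsv[...,1]>110)).astype(np.uint8)
    v,u=np.nonzero(m[k[2]:k[3],k[0]:k[1]]); u+=k[0]; v+=k[2]; print(nm,u.min(),u.max(),v.min(),v.max())
    if n=="side": print("base front",plane("side",[[np.mean(u[v>v.max()-6]),v.max()]],0))
    else: print("low pts",plane("top",[[u[v>v.max()-2].mean(),v.max()]],0), plane("top",[[u.min(),v.mean()]],10))
print("cap",plane("top",[[373,150]],128))
E
```

```text
time: 19.08
tool_pos: [566.6, 29.2, 90.4]
tcp_rot: [3.141, -0.0, 0.08]
contact_force: [-0.5, 0.4, 0.1]
grip_width: 55.0
finger_force: 0.0
time: 19.75
tool_pos: [446.9, 133.4, 242.3]
tcp_rot: [-3.14, 0.003, 0.084]
contact_force: [-1.1, -0.4, -0.3]
grip_width: 64.0
finger_force: 0.0
top 364 364 165 165
low pts [[748.08069806 -91.47517484]] [[746.03949804 -90.51364877]]
side 284 300 163 213
base front [[755.0806105  -94.24659454]]
cap [[755.09970379 -98.90167545]]
```

View pics/n.png

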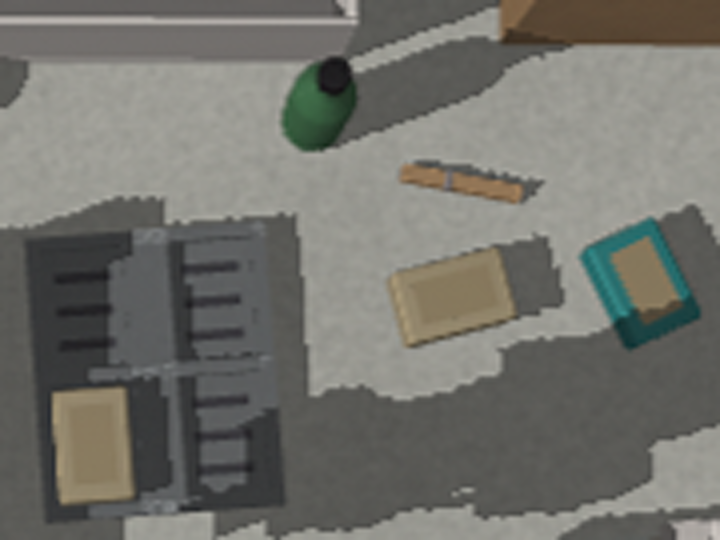

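Crop: soap A sits in the lower-left pocket at (92,445), and soap B is at (452,297), unmoved. The bottle base is at about (757,-99) mm, so I'll grip B 7 mm off centre to keep clear.

```bash
python3 -m creep '0.015 -0.023 0 0 0 0.1245 70;0.015 -0.023 0 0 0 0.1245 70;0.015 -0.023 0 0 0 0.1245 70;0.015 -0.023 0 0 0 0.1245 70;0.015 -0.023 0 0 0 0.1245 70;0.015 -0.023 0 0 0 0.1245 70;0.015 -0.023 0 0 0 0.1245 70;0.015 -0.023 0 0 0 0.1245 70'
python3 -m creep '0.015 -0.023 0 0 0 0.1245 70;0.015 -0.023 0 0 0 0.1245 70;0.015 -0.023 0 0 0 0.1245 70;0.014 -0.023 0 0 0 0.1245 70;0.014 -0.023 0 0 0 0.1245 70;0.014 -0.022 0 0 0 0.1245 70;0 0 -0.03 0 0 0 70;0 0 0 0 0 0 70'
python3 -m creep '0 0 0 0 0 0 70;0 0 0 0 0 0 70;0 0 0 0 0 0 70'
```

```text
time: 20.47
tool_pos: [573.0, -56.4, 241.8]
tcp_rot: [3.141, 0.0, 1.081]
contact_force: [0.3, 0.9, -0.3]
grip_width: 64.3
finger_force: 0.0
time: 21.13
tool_pos: [657.6, -193.1, 206.2]
tcp_rot: [-3.135, -0.004, 1.82]
contact_force: [-1.0, 0.7, -2.1]
grip_width: 64.3
finger_force: 0.0
time: 21.38
tool_pos: [659.3, -190.9, 213.5]
tcp_rot: [3.14, 0.001, 1.823]
contact_force: [-0.3, -0.3, 0.7]
grip_width: 64.1
finger_force: 0.0
```

Descend to z about 80 with a small correction (−4, +3).

```bash
python3 -m creep '-0.004 0.003 -0.04 0 0 0 70;0 0 -0.04 0 0 0 70;0 0 -0.035 0 0 0 70;0 0 -0.018 0 0 0 70;0 0 0 0 0 0 70;0 0 0 0 0 0 70;0 0 0 0 0 0 70'
python3 -m creep '0 0 0 0 0 0 0;0 0 0 0 0 0 0;0 0 0 0 0 0 0;0 0 0 0 0 0 0;0 0 0 0 0 0 0;0 0 0 0 0 0 0'
python3 -m creep '0 0 0 0 0 0 0'
```

```text
time: 21.97
tool_pos: [656.4, -188.5, 81.7]
tcp_rot: [3.138, 0.003, 1.823]
contact_force: [0.2, -0.3, 1.5]
grip_width: 64.2
finger_force: 0.0
time: 22.47
tool_pos: [655.3, -188.4, 80.1]
tcp_rot: [3.141, 0.001, 1.823]
contact_force: [-1.9, 0.7, 5.6]
grip_width: 43.8
finger_force: 30.0
time: 22.55
tool_pos: [655.3, -188.4, 80.1]
tcp_rot: [3.141, 0.001, 1.823]
contact_force: [-1.8, 1.0, 6.2]
grip_width: 43.7
finger_force: 30.0
```

```bash
python3 -m creep '0 0 0.02 0 0 0 0;0 0 0.035 0 0 0 0;0 0 0.025 0 0 0 0;-0.001 0.0105 0 0 0 -0.1245 0;-0.001 0.0105 0 0 0 -0.1245 0;-0.001 0.0105 0 0 0 -0.1245 0;-0.001 0.0105 0 0 0 -0.1245 0;-0.001 0.0105 0 0 0 -0.1245 0'
python3 -m creep '-0.001 0.0105 0 0 0 -0.1245 0;-0.001 0.0105 0 0 0 -0.1245 0;-0.001 0.0105 0 0 0 -0.1245 0;-0.001 0.0105 0 0 0 -0.1245 0;-0.001 0.0105 0 0 0 -0.1245 0;-0.001 0.0105 0 0 0 -0.1245 0;-0.001 0.0105 0 0 0 -0.1245 0;-0.001 0.0105 0 0 0 -0.1245 0'
python3 -m creep '-0.001 0.011 0 0 0 -0.1245 0;0 0 0 0 0 0 0;0 0 0 0 0 0 0;0 0 0 0 0 0 0'
python3 -m creep '0 0 0 0 0 0 0'
```

```text
time: 23.22
tool_pos: [649.8, -135.2, 158.7]
tcp_rot: [-3.141, -0.0, 1.194]
contact_force: [0.8, 0.3, -1.6]
grip_width: 43.9
finger_force: 30.0
time: 23.88
tool_pos: [641.8, -51.2, 158.7]
tcp_rot: [-3.141, 0.0, 0.198]
contact_force: [-0.1, -0.4, -1.1]
grip_width: 43.7
finger_force: 30.0
time: 24.22
tool_pos: [641.1, -41.2, 158.8]
tcp_rot: [3.141, 0.0, 0.084]
contact_force: [0.5, 0.1, -1.1]
grip_width: 43.4
finger_force: 30.0
time: 24.3
tool_pos: [641.1, -41.5, 158.8]
tcp_rot: [3.141, 0.0, 0.082]
contact_force: [-0.4, -0.1, -0.9]
grip_width: 44.1
finger_force: 30.0
```

```bash
python3 -m creep '0.0005 0.0005 -0.025 0 0 0 0;0 0 -0.02 0 0 0 0;0 0 -0.01 0 0 0 0;0 0 -0.006 0 0 0 0;0 0 -0.004 0 0 0 0;0 0 0 0 0 0 0;0 0 0 0 0 0 0'
python3 -m creep '0 0 -0.004 0 0 0 0;0 0 0 0 0 0 0;0 0 0 0 0 0 0'
```

```text
time: 24.88
tool_pos: [642.0, -40.4, 94.7]
tcp_rot: [3.141, -0.001, 0.08]
contact_force: [-0.2, 0.0, -0.3]
grip_width: 43.6
finger_force: 30.0
time: 25.13
tool_pos: [641.6, -40.2, 90.2]
tcp_rot: [3.141, -0.0, 0.08]
contact_force: [-0.4, 0.3, -1.0]
grip_width: 43.5
finger_force: 30.0
```

No contact, so the bar is inside the pocket. I'll lower the last 1.5 mm, release, retreat and check everything.

```bash
python3 -m creep '0 0 -0.0015 0 0 0 0;0 0 0 0 0 0 0;0 0 0 0 0 0 60;0 0 0 0 0 0 60;0 0 0 0 0 0 60;0 0 0 0 0 0 60'
python3 -m creep '0 0 0.03 0 0 0 60;0 0 0.04 0 0 0 60;0 0 0.04 0 0 0 60;-0.04 0.03 0.04 0 0 0 60;-0.04 0.04 0.02 0 0 0 60;-0.04 0.04 0 0 0 0 60;-0.04 0.04 0 0 0 0 60;-0.04 0.04 0 0 0 0 60'
python3 -m creep '-0.02 0.04 0 0 0 0 60;0 0.03 0 0 0 0 60;0 0 0 0 0 0 60;0 0 0 0 0 0 60;0 0 0 0 0 0 60'
python3 - <<'E'
from h import *
cur=viewer.capture("top"); cv2.imwrite("pics/z.png",cur[:,:,::-1])
lab=cv2.cvtColor(cur,cv2.COLOR_RGB2LAB).astype(int); hsv=cv2.cvtColor(cur,cv2.COLOR_RGB2HSV)
for nm,(x,y) in(("p1",(564.5,29.3)),("p2",(650.3,-40.1))):
    u,v=pix("top",[[x,y,38]])[0].astype(int)
    m=((lab[...,2]>133)&(hsv[...,0]<35)&(hsv[...,1]>45)).astype(np.uint8); k=np.zeros_like(m); k[v-25:v+25,u-22:u+22]=1; m*=k
    c=max(cv2.findContours(m,0,1)[0],key=cv2.contourArea)[:,0]; print(nm,(x,y),rect(plane("top",c,38)),rect(plane("top",c,28)))
hs=((hsv[...,0]<14)&(hsv[...,1]>100)).astype(np.uint8); k=np.zeros_like(hs);k[255:300,405:470]=1; hs*=k
c=max(cv2.findContours(hs,0,1)[0],key=cv2.contourArea)[:,0]; print("brush",rect(plane("top",c,54)))
E
```

```text
time: 25.63
tool_pos: [641.6, -40.2, 88.6]
tcp_rot: [3.141, -0.0, 0.08]
contact_force: [-0.1, -0.0, 0.1]
grip_width: 54.9
finger_force: 0.0
time: 26.3
tool_pos: [497.8, 96.4, 238.9]
tcp_rot: [3.142, -0.001, 0.079]
contact_force: [1.4, 1.1, 0.6]
grip_width: 54.7
finger_force: 0.0
time: 26.72
tool_pos: [480.8, 162.5, 238.4]
tcp_rot: [3.141, -0.0, 0.08]
contact_force: [-0.2, 0.5, -0.5]
grip_width: 55.2
finger_force: 0.0
p1 (564.5, 29.3) [562.5  31.4  66.4  44.2   4.6] [563.2  31.4  66.9  44.6   4.6]
p2 (650.3, -40.1) [647.9 -36.6  67.7  44.9   4.4] [649.3 -37.2  68.2  45.3   4.4]
brush [ 481.1 -260.2  109.6   48.5  -85.1]
```

View pics/z.png

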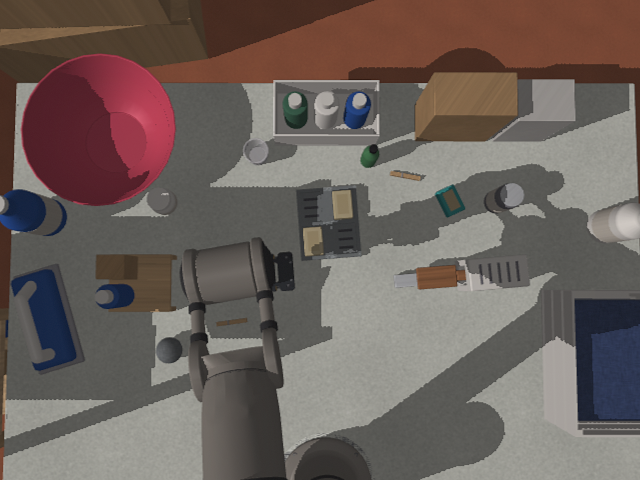

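Final view: soaps at (313,241) and (343,204) sit square in their pockets, within about 3 mm. The brush at (437,277) is in the dryer on the prop arm, and the bystanders are unmoved.

```bash
python3 -c "
from plant import order; print(order.close_job())"
```

```text
the job is handed in; nothing more can be done
None
```

I handed the job in with the prop arm out at its stop, the brush handle-first in the dryer with its head on the arm, both soap bars I found seated in tray pockets, and nothing else moved; no verdict came back.

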